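# Pass a small race car through the width gauge

## Robot

A 6-joint arm with a two-finger parallel gripper is mounted at the origin on the work surface. World frame = base frame: x ahead of the robot, y to its left, z up, the work surface at z = 0. Lengths are in mm, angles in rad, forces in N, time in s.
With the tool pointing down it reaches from about 275 to 750 mm from the base axis. Payload 10.2 kg.
Tool frame: the origin (TCP) lies on the front face of the gripper's body, between the roots of the fingers; the fingertips stand 73 mm ahead of it and the grasp point (between the pads) lies 54 mm ahead of it; z points along the fingers, y is the line along which they close (so a half turn about z gives the same grasp; the last joint's range is limited). The gripper opens to 85 mm and grips with 20 to 120 N. Pads are 22 mm wide; open, the fingers measure 114 mm over their backs; the gripper's body (76 mm by 85 mm) begins 54 mm behind the grasp point. The pads swing forward as they close: fully open they stand 13 mm farther back than shut.
Start: joints at [1.026, 0.313, 1.498, -0, 1.331, -0.223], TCP at [166.057, 498.053, 303.894] pointing down, gripper open.
Joint ranges: [-2.94, 2.94], [-0.97, 2.17], [0.19, 2.56], [-1.23, 4.37], [0.02, 3.11], [-2.88, 2.88]. Speed limits (rad/s): [2.39, 2.39, 3.01, 3.14, 3.14, 3.14].

## Interface

Orientations are given as a unit quaternion [w, x, y, z].
In Python, from rig import * gives the robot as it stands.
- The arm moves only by the tool step_arm, never from a script. Its argument "plan" is a list of rows, each an object with "offset": the shift along the tool's x, y, z in cm, a list of three; "rot": the turn, a rotation vector about the tool's x, y, z in degrees, a list of three; "gripper": the finger opening in cm, from 0 to 8.54. In form: [{"offset": [x, y, z], "rot": [wx, wy, wz], "gripper": gripper}, ...]. A call has 1 to 12 rows; each row is the pose to reach, as a shift and turn from the pose commanded when the call began, along the tool's axes at that moment; what a row does not reach only later rows make up. A row lasts 1/10 s, in which the tool goes at most 50 mm and 8.59 degrees, less where a joint would pass 70% of its speed; a pose out of reach is approached as far as the arm can. A call with a gripper value outside its range is refused whole. The fingers move at their own pace and stop on an object; "squeeze" is the grip in N (left out, the last holds). Time passes only in rows, so rows that repeat a pose let the fingers close. It gives the time, the measured TCP pose, the force, the opening and the grip force at its end, in the units of the state.
- sense(): the state, without advancing time (a new reading comes with each control period).
- capture(name): name is "scene" or "top"; returns a dict with "color" (400x640x3 uint8, red, green, blue), "depth" (400x640 float32, mm along the optical axis (not along the pixel's ray), 0 where there is no reading), "vertical_fov" (degrees; the focal length in pixels is half the picture's height over the tangent of half this angle, whatever the lens; pixels are square), "cx", "cy" (the principal point, pixels), "k1" (the pictures are not rectified: a ray, as slopes to the right and down, at radius r is drawn at 1 + k1 r^2 times it, then the intrinsics apply), "rvec" (rotation vector, rad) and "tvec" (3), from world to camera coordinates, as OpenCV has them. Camera axes: x right, y down, z forward; pixel columns grow to the right and rows downward; lengths in mm; the calibration is good to about 2 mm. A picture is of the moment at which its call begins.
- finish_job(): hands the job in; it is judged then, once.
The state is a dict: "time_s": time; "joints": joint angles; "dq": joint speeds; "tau": joint torques, N m; "eef_pos": TCP position; "ee_rot": TCP orientation; "force": force on the tool from outside, world axes, zero at the start; "wrist_torque": the same for the moment, N m; "grip_width": opening from 0.0 (shut) to 1.0 (fully open); "grip_force": force on a finger pad.
Only numpy, scipy, OpenCV 4.12 (cv2) and the standard library are available. Lean on these libraries where they do the work, as an engineer would, in place of code of your own. Each camera call takes 0.05 s, during which the arm holds its last target. There are 200 camera calls.

## Task

Give the little race car its width check: with the fingertips, nudge it into line and push it nose first through the gap between the two fixed metal uprights on the white inspection board, until the whole car is out on the far side. It must stay on its own wheels on the board and stop there. Push gently, never pinch, lift or tip the car, do not force it against the uprights, and leave the other things where they are.

Things in the scene. Friction and masses are not known exactly. Their poses are not given: they have to be found in the camera images.
- car: 1/28-scale race car chassis without body shell, black with white-rimmed wheels, 146 mm long, 71.5 mm wide over the tyres, 35 mm high, 160 to 260 g. Origin: midway between the axles, at the height where the tyres stand on the board; x points to the nose, y to the car's left, z up. At the start it stands before the gauge, nose towards it, off the centre line and askew.
- car_nose (a point): middle of the car's front bumper face (60 mm wide, 6 to 18 mm above the board), 73 mm ahead of the car's origin, 12 mm above the board; axes as the car's
- car_tail (a point): middle of the car's flat rear bumper face (54 mm wide, 6 to 22 mm above the board), 73 mm behind the car's origin, 12 mm above the board; axes as the car's. A light push here (about 1 N) rolls the car straight ahead; it stops as soon as it is no longer pushed
- front_axle (a point): middle of the front axle, 49 mm ahead of the car's origin, 12 mm above the board; axes as the car's. Wheels are 24 mm across; the tyres' flat outer faces, the widest part of the car, lie 36 mm to either side. The wheels do not steer; pushed sideways at a tyre (1 to 2 N) that end of the car skids across and the car turns about a point near its other axle
- rear_axle (a point): middle of the rear axle, 49 mm behind the car's origin, 12 mm above the board; axes as the car's; tyres like the front ones, outer faces 36 mm to either side
- board: white inspection board with grey reference lines, fixed to the table, 480 mm long (x, the direction of travel), 260 mm wide (y), 12 mm thick; origin at the centre of its underside, z up. Its centre line is the middle, thicker grey line along x.
- gap (a point): the middle of the gauge, on the top face of the board, 20 mm from the board's centre towards its far end and on its centre line. x points through the gap in the direction of travel, y to the left upright, z up. The opening between the uprights is 76 mm (from y = -38 to +38 mm); the uprights reach from x = -17 to +17 mm.
- upright_left: left upright of the gauge (y > 0 of the gap), fixed to the board: dark metal bar 34 mm long (x), 12 mm thick (y), 40 mm high, with full-round ends (radius 6 mm), and a screwed foot 5 mm high reaching 22 mm farther outward; origin at the centre of the bar's foot on the board, axes as the board's
- upright_right: right upright of the gauge (y < 0 of the gap), the mirror image of the left one
- step_gauge: bystander: bare metal stepped ride-height gauge, 60 x 16 mm, 24 mm high, standing loose on the board's far part, to the left of the car's way
- spare_wheel: bystander: loose wheel lying flat on the board's far part, to the right of the car's way, 64 mm across, 26 mm high
- glue_bottle: bystander: small white bottle, 26 mm across, 62 mm high, standing on the board outside the left upright
- hex_driver: bystander: hex driver 170 mm long lying on the table to the robot's right of the board
- battery: bystander: hard-case battery pack 96 x 47 x 25 mm lying on the table to the robot's left of the board
Not all that is in view belongs to the job. Of the things that look like the car, the smaller one is meant.

How it is judged:
By the outcome, as a careful person would: the job done as asked, in the order asked, and still so for the second after the job is handed in, with the robot touching nothing.
It also fails if it takes over 64 s, if anything falls off the work surface, if the arm or the gripper's body presses on something with over 40 N, if the wrist force passes 120 N, or if a joint passes its speed limit or range.

## Working session

There is one attempt and no reset: what is moved stays moved. The work goes in short steps, Python scripts to look and compute and a tool call to move; the robot and the scene stay as the last step left them, time stands still between calls to the robot, and variables do not carry over. Pictures are saved under pics/ and viewed, at most 10 in all, crops included, and the job is handed in when it is done.

Besides the shell and the picture viewer there is one more tool, called after "Call:" as name(argument=value, ...), one argument or row to a line, values as JSON. step_arm: Moves the arm, as the interface text tells. Its arguments: {"type":"object","properties":{"plan":{"type":"array"},"squeeze":{"type":"number"}},"required":["plan"]}

```bash
mkdir -p pics
cat > h.py <<'E'
import numpy as np, cv2
from rig import *
def snap(n,f):
    c=capture(n); cv2.imwrite(f"pics/{f}.png",c["color"][:,:,::-1]); np.save(f"pics/{f}.npy",c,allow_pickle=True); return c
def load(f): return np.load(f"pics/{f}.npy",allow_pickle=True).item()
def KD(c):
    f=c["color"].shape[0]/2/np.tan(np.radians(c["vertical_fov"])/2)
    return np.array([[f,0,c["cx"]],[0,f,c["cy"]],[0,0,1.]]),np.array([c["k1"],0,0,0,0.])
def ray(c,px):
    K,D=KD(c); u=cv2.undistortPoints(np.array(px,float).reshape(-1,1,2),K,D).reshape(-1,2)
    R=cv2.Rodrigues(np.array(c["rvec"],float))[0]; t=np.array(c["tvec"],float).ravel()
    return -R.T@t, np.c_[u,np.ones(len(u))]@R
def atz(c,px,z):
    o,d=ray(c,px); z=np.broadcast_to(z,len(d)); return o+d*((z-o[2])/d[:,2])[:,None]
def proj(c,P):
    K,D=KD(c); return cv2.projectPoints(np.array(P,float).reshape(-1,1,3),np.array(c["rvec"],float),np.array(c["tvec"],float),K,D)[0].reshape(-1,2)
E
python3 - <<'E'
from h import *
for n in("scene","top"):
    c=snap(n,n+"0"); print(n,c["rvec"],c["tvec"],c["vertical_fov"],c["k1"],ray(c,[[320,200]])[0])
s=sense();print(s)
E
```

```text
scene [ 1.78140984  1.35911738 -0.75059147] [-120.66774792 -192.35636021 1551.48553597] 50.88300638260573 -0.0027540125227275593 [1394.00487728 -247.63958086  673.86503332]
top [ 2.17664524 -2.11987328  0.13190937] [   2.83992882  439.18564383 1242.94108365] 46.774510088287954 -0.0451231920376884 [ 2.71331318e+02 -5.75181345e-02  1.29002866e+03]
{'time_s': 0.1, 'joints': array([ 1.02560277e+00,  3.13399448e-01,  1.49835300e+00, -5.25629258e-06,
        1.33101960e+00, -2.23399446e-01]), 'dq': array([-0.00117351, -0.00218963, -0.00356061, -0.0006377 , -0.00158937,
       -0.00125507]), 'tau': array([ 2.79150532e-03, -4.12899220e+01, -2.60137922e+01, -1.91473227e-04,
        3.05345769e-03, -3.80709821e-06]), 'eef_pos': array([165.97462996, 497.91749734, 303.39254639]), 'ee_rot': array([-2.18716110e-04,  1.60203094e-01,  9.87083898e-01, -5.47645284e-04]), 'force': array([ 0.10855273, -0.4008523 , -0.05650365]), 'wrist_torque': array([ 0.00477956, -0.0221778 , -0.02599277]), 'grip_force': 0.0, 'grip_width': 1.0000109407513356}
```

View pics/scene0.png

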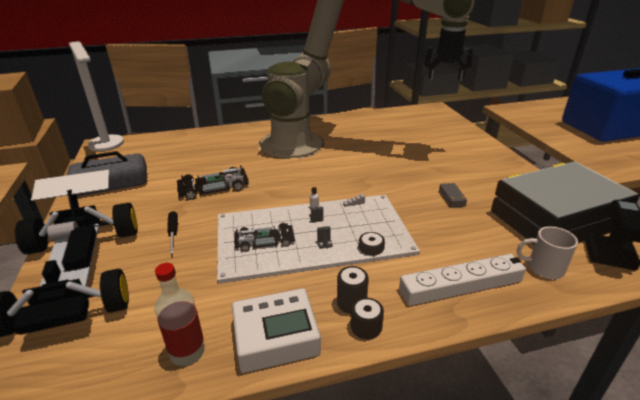

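View pics/top0.png

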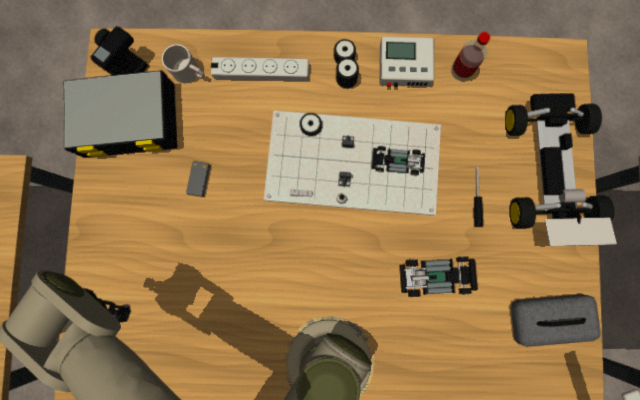

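The board lies at about (352,162) in the top picture, with travel towards image left (world +y). The small car is at (398,160) and the uprights are at (348,141) and (345,179). I'll enlarge both views.

Run:
```python
from h import *
a=cv2.imread("pics/top0.png")[105:220,258:448]; cv2.imwrite("pics/t0c.png",cv2.resize(a,None,fx=4.2,fy=4.2,interpolation=cv2.INTER_CUBIC))
a=cv2.imread("pics/scene0.png")[190:285,210:420]; cv2.imwrite("pics/s0c.png",cv2.resize(a,None,fx=3.8,fy=3.8,interpolation=cv2.INTER_CUBIC))
```

```text
(no output)
```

View pics/t0c.png

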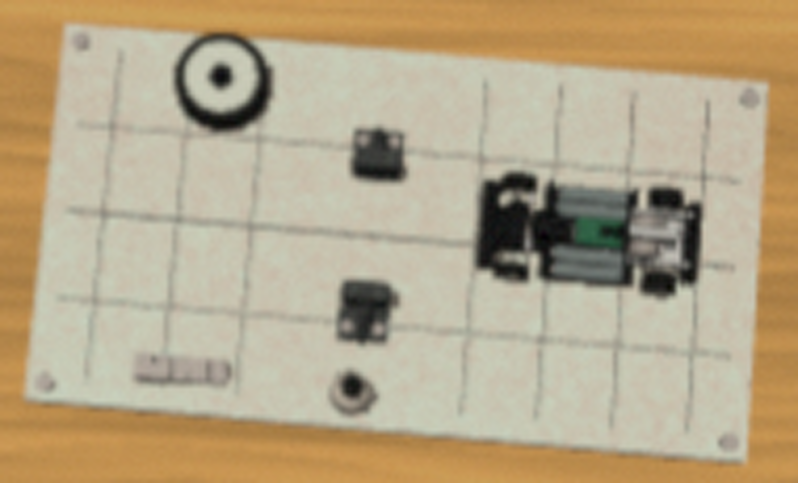

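View pics/s0c.png

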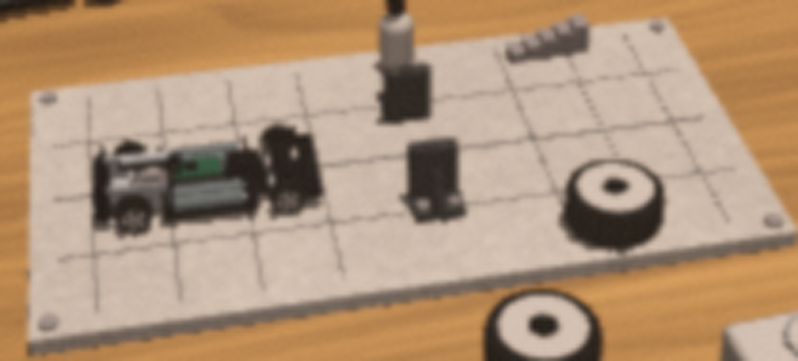

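The crops show the board corners at (66,23), (769,83), (745,462) and (26,400) in the top crop. The car's tyres are at (518,182), (512,271), (666,198) and (658,284), nose to the left.

```bash
cat >> h.py <<'E'
from scipy.optimize import least_squares
def un(p,x0,y0,s): return (np.array(p,float)+.5)/s-.5+[x0,y0]
def fitrect(W,L,M): # planar rigid fit model M -> world W ; returns x,y,th
    f=lambda q:((M@np.array([[np.cos(q[2]),np.sin(q[2])],[-np.sin(q[2]),np.cos(q[2])]])+q[:2])-W[:,:2]).ravel()
    r=least_squares(f,[*W[:,:2].mean(0),1.5]); return r.x,r.fun.reshape(-1,2)
E
python3 - <<'E'
from h import *
c=load("top0")
B=atz(c,un([[66,23],[769,83],[745,462],[26,400]],258,105,4.2),12)
q,r=fitrect(B,0,np.array([[240,-130],[-240,-130],[-240,130],[240,130.]])); print("board top",q,r.round(1).tolist())
s=load("scene0")
B2=atz(s,un([[33,93],[660,20],[800,233],[30,345]],210,190,3.8),12); 
print(B2.round(0).tolist(),B.round(0).tolist())
q2,r2=fitrect(B2,0,np.array([[-240,130],[240,130],[240,-130],[-240,-130.]])); print("board scene",q2,r2.round(1).tolist())
T=atz(c,un([[518,182],[512,271],[666,198],[658,284]],258,105,4.2),32)
k,rk=fitrect(T,0,np.array([[49,-29],[49,29],[-49,-29],[-49,29.]])); print("car",k,rk.round(1).tolist())
R=lambda t:np.array([[np.cos(t),-np.sin(t)],[np.sin(t),np.cos(t)]])
print("car in board",R(q[2]).T@(k[:2]-q[:2]),np.degrees(k[2]-q[2]))
# uprights top: bar tops corners projected at z=52 
for y in(-38,-50,38,50):
  P=[[*(R(q[2])@[20+x,y]+q[:2]),52] for x in(-17,17)]; print(y,((proj(c,P)-[258,105]+.5)*4.2-.5).round(0).tolist())
E
```

```text
board top [549.62490762 -53.73200903   1.50868503] [[-0.3, -0.2], [0.0, 0.5], [-0.2, -1.0], [0.6, 0.6]]
[[408.0, -284.0, 12.0], [439.0, 188.0, 12.0], [698.0, 179.0, 12.0], [670.0, -300.0, 12.0]] [[695.0, 178.0, 12.0], [664.0, -302.0, 12.0], [405.0, -284.0, 12.0], [434.0, 193.0, 12.0]]
board scene [553.77261142 -54.35324923   1.51171052] [[1.4, -2.7], [-0.9, 5.3], [-0.3, -1.0], [-0.2, -1.6]]
car [ 552.14140495 -176.7637661     1.49716528] [[-1.2, -0.3], [1.2, 0.7], [-0.1, 0.3], [0.2, -0.7]]
car in board [-122.63831416  -10.1483942 ] -0.6600334111593623
-38 [[404.0, 169.0], [352.0, 164.0]]
-50 [[405.0, 151.0], [354.0, 147.0]]
38 [[394.0, 283.0], [342.0, 278.0]]
50 [[393.0, 301.0], [341.0, 296.0]]
```

```bash
cat >> h.py <<'E'
from scipy.spatial.transform import Rotation as Ro
BX,BY,BT=549.62,-53.73,1.50868
def b2w(x,y): return np.array([BX+x*np.cos(BT)-y*np.sin(BT),BY+x*np.sin(BT)+y*np.cos(BT)])
def w2b(p): d=np.array(p[:2])-[BX,BY]; return np.array([d[0]*np.cos(BT)+d[1]*np.sin(BT),-d[0]*np.sin(BT)+d[1]*np.cos(BT)])
def plan(bx,by,z,yaw=0,q=None):
    "yaw deg of tool y axis rel. to board x; prints offset cm, rot deg"
    s=sense(); w,x,y,zz=s["ee_rot"]; R=Ro.from_quat([x,y,zz,w])
    a=BT+np.radians(yaw); ty=np.array([np.cos(a),np.sin(a),0]); tz=np.array([0,0,-1.]); T=Ro.from_matrix(np.c_[np.cross(ty,tz),ty,tz])
    d=R.inv().apply(np.r_[b2w(bx,by),z]-s["eef_pos"])/10
    print("at",s["eef_pos"].round(1),"board",w2b(s["eef_pos"]).round(1),"t",s["time_s"],"F",np.round(s["force"],1),"grip",round(s["grip_width"],2)); print("offset",d.round(2),"rot",np.degrees((R.inv()*T).as_rotvec()).round(1))
E
python3 - <<'E'
from h import *
plan(-122,-90,200)
E
```

```text
at [166.  497.9 303.4] board [526.8 417.1] t 0.1 F [ 0.1 -0.4 -0.1] grip 1.0
offset [-65.68 -49.67  10.38] rot [ -0.1  -0.  -14.9]
```

Call:
step_arm(
  plan=[
    {"offset": [-65.7,-49.7,10.4],"rot": [0,0,-15],"gripper": 8.54},
    {"offset": [-65.7,-49.7,10.4],"rot": [0,0,-15],"gripper": 8.54},
    {"offset": [-65.7,-49.7,10.4],"rot": [0,0,-15],"gripper": 8.54},
    {"offset": [-65.7,-49.7,10.4],"rot": [0,0,-15],"gripper": 8.54},
    {"offset": [-65.7,-49.7,10.4],"rot": [0,0,-15],"gripper": 8.54},
    {"offset": [-65.7,-49.7,10.4],"rot": [0,0,-15],"gripper": 8.54},
    {"offset": [-65.7,-49.7,10.4],"rot": [0,0,-15],"gripper": 8.54},
    {"offset": [-65.7,-49.7,10.4],"rot": [0,0,-15],"gripper": 8.54},
    {"offset": [-65.7,-49.7,10.4],"rot": [0,0,-15],"gripper": 8.54},
    {"offset": [-65.7,-49.7,10.4],"rot": [0,0,-15],"gripper": 8.54},
    {"offset": [-65.7,-49.7,10.4],"rot": [0,0,-15],"gripper": 8.54},
    {"offset": [-65.7,-49.7,10.4],"rot": [0,0,-15],"gripper": 8.54},
  ],
)

```text
time_s: 1.3
eef_pos: [500.3, 10.2, 229.1]
ee_rot: [-0.0, 0.03, 1.0, 0.0]
force: [0.3, 1.4, 0.6]
grip_width: 0.997
grip_force: 0.0
```

Run:
```python
from h import *
plan(-122,-90,150)
```

```text
at [500.3  10.2 229.1] board [60.7 53.2] t 1.3 F [0.3 1.4 0.6] grip 1.0
offset [-14.29 -18.3    7.9 ] rot [ 0.  -0.   0.1]
```

Call:
step_arm(
  plan=[
    {"offset": [-14.3,-18.3,7.9],"rot": [0,0,0],"gripper": 8.54},
    {"offset": [-14.3,-18.3,7.9],"rot": [0,0,0],"gripper": 8.54},
    {"offset": [-14.3,-18.3,7.9],"rot": [0,0,0],"gripper": 8.54},
    {"offset": [-14.3,-18.3,7.9],"rot": [0,0,0],"gripper": 8.54},
    {"offset": [-14.3,-18.3,7.9],"rot": [0,0,0],"gripper": 8.54},
    {"offset": [-14.3,-18.3,7.9],"rot": [0,0,0],"gripper": 8.54},
    {"offset": [-14.3,-18.3,7.9],"rot": [0,0,0],"gripper": 8.54},
    {"offset": [-14.3,-18.3,7.9],"rot": [0,0,0],"gripper": 8.54},
    {"offset": [-14.3,-18.3,7.9],"rot": [0,0,0],"gripper": 8.54},
  ],
)

```text
time_s: 2.2
eef_pos: [631.2, -178.0, 151.5]
ee_rot: [0.0, 0.029, 1.0, -0.0]
force: [0.2, 0.7, 0.7]
grip_width: 1.004
grip_force: 0.0
```

Run:
```python
from h import *
plan(-122,-90,90)
c=snap("scene","s1"); e=sense()["eef_pos"]
a=c["color"][170:290,200:330,::-1]; cv2.imwrite("pics/s1c.png",cv2.resize(a,None,fx=5,fy=5,interpolation=cv2.INTER_CUBIC))
P=[[*e[:2],e[2]-k] for k in(0,54,60,73)]
print(((proj(c,P)-[200,170]+.5)*5-.5).round())
```

```text
at [ 631.2 -178.   151.5] board [-119.   -89.2] t 2.2 F [0.2 0.7 0.7] grip 1.0
offset [-0.08 -0.3   6.15] rot [-0.   0.   0.2]
[[324. 207.]
 [334. 306.]
 [335. 316.]
 [337. 339.]]
```

View pics/s1c.png

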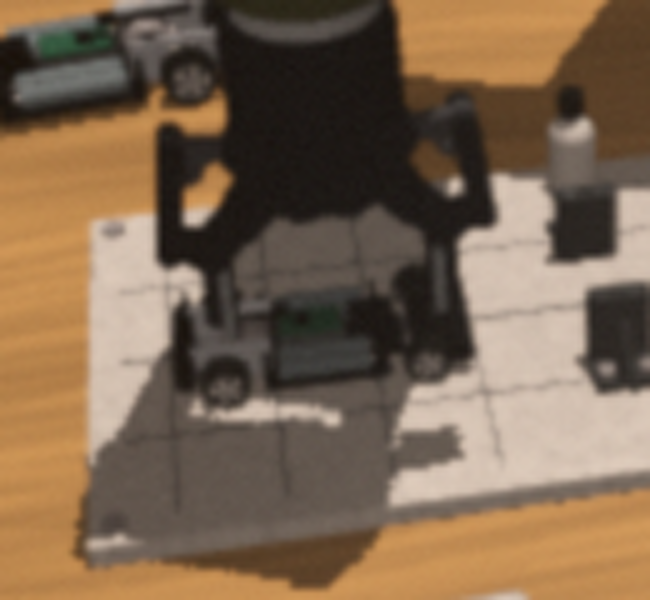

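The crop shows the open fingertips at about (222,318) and (440,312), which is near the 60 mm projection, in line with the axles. I'll go down to pushing height on the car's right.

Call:
step_arm(
  plan=[
    {"offset": [0,-0.3,4],"rot": [0,0,0],"gripper": 8.54},
    {"offset": [0,-0.3,6.3],"rot": [0,0,0],"gripper": 8.54},
    {"offset": [0,-0.3,6.5],"rot": [0,0,0],"gripper": 8.54},
    {"offset": [0,-0.3,6.5],"rot": [0,0,0],"gripper": 8.54},
    {"offset": [0,-0.3,6.7],"rot": [0,0,0],"gripper": 8.54},
    {"offset": [0,-0.3,6.7],"rot": [0,0,0],"gripper": 8.54},
    {"offset": [0,-0.3,6.7],"rot": [0,0,0],"gripper": 8.54},
  ],
)

```text
time_s: 2.95
eef_pos: [631.4, -182.1, 84.5]
ee_rot: [0.001, 0.03, 1.0, -0.0]
force: [-0.4, -0.4, 0.6]
grip_width: 1.002
grip_force: 0.0
```

Run:
```python
from h import *
plan(-122,-70,81)
c=snap("top","t1")
a=c["color"][130:190,330:450,::-1]; cv2.imwrite("pics/t1c.png",cv2.resize(a,None,fx=6,fy=6,interpolation=cv2.INTER_CUBIC))
```

```text
at [ 631.4 -182.1   84.5] board [-123.1  -89.6] t 2.95 F [-0.4 -0.4  0.6] grip 1.0
offset [1.96 0.11 0.35] rot [-0.   0.1  0.1]
```

Call:
step_arm(
  plan=[
    {"offset": [0.5,0.1,0.35],"rot": [0,0,0],"gripper": 8.54},
    {"offset": [1.2,0.1,0.35],"rot": [0,0,0],"gripper": 8.54},
    {"offset": [1.8,0.1,0.35],"rot": [0,0,0],"gripper": 8.54},
    {"offset": [2.2,0.1,0.35],"rot": [0,0,0],"gripper": 8.54},
    {"offset": [2.6,0.1,0.35],"rot": [0,0,0],"gripper": 8.54},
    {"offset": [2.8,0.1,0.35],"rot": [0,0,0],"gripper": 8.54},
    {"offset": [2.8,0.1,0.35],"rot": [0,0,0],"gripper": 8.54},
  ],
)

```text
time_s: 3.7
eef_pos: [603.1, -179.4, 80.1]
ee_rot: [0.0, 0.03, 1.0, -0.0]
force: [-0.7, 0.4, 0.7]
grip_width: 1.0
grip_force: 0.0
```

Run:
```python
from h import *
plan(-122,-50,80)
```

```text
at [ 603.1 -179.4   80.1] board [-122.1  -61.2] t 3.7 F [-0.7  0.4  0.7] grip 1.0
offset [1.12 0.01 0.01] rot [-0.   0.   0.1]
```

Move in small steps and feel for contact.

Call:
step_arm(
  plan=[
    {"offset": [0.2,0,0],"rot": [0,0,0],"gripper": 8.54},
    {"offset": [0.4,0,0],"rot": [0,0,0],"gripper": 8.54},
    {"offset": [0.6,0,0],"rot": [0,0,0],"gripper": 8.54},
    {"offset": [0.8,0,0],"rot": [0,0,0],"gripper": 8.54},
  ],
)

```text
time_s: 4.1
eef_pos: [595.2, -178.9, 80.1]
ee_rot: [0.0, 0.03, 1.0, -0.0]
force: [1.5, -0.2, -0.2]
grip_width: 0.999
grip_force: 0.6
```

Call:
step_arm(
  plan=[
    {"offset": [0.1,0,0],"rot": [0,0,0],"gripper": 8.54},
    {"offset": [0.2,0,0],"rot": [0,0,0],"gripper": 8.54},
  ],
)

```text
time_s: 4.3
eef_pos: [593.2, -178.8, 80.0]
ee_rot: [0.0, 0.03, 1.0, -0.0]
force: [1.2, 0.2, -0.7]
grip_width: 1.0
grip_force: 0.7
```

Call:
step_arm(
  plan=[
    {"offset": [0.1,0,0],"rot": [0,0,0],"gripper": 8.54},
    {"offset": [0.2,0,0],"rot": [0,0,0],"gripper": 8.54},
  ],
)

```text
time_s: 4.5
eef_pos: [591.3, -178.7, 80.0]
ee_rot: [0.0, 0.03, 1.0, -0.0]
force: [1.6, 0.1, 0.5]
grip_width: 0.993
grip_force: 0.7
```

Run:
```python
from h import *
plan(-122,-50,80)
c=snap("top","t2")
a=c["color"][120:200,330:450,::-1]; cv2.imwrite("pics/t2c.png",cv2.resize(a,None,fx=6,fy=6,interpolation=cv2.INTER_CUBIC))
```

```text
at [ 591.3 -178.7   80. ] board [-122.1  -49.3] t 4.5 F [1.6 0.1 0.5] grip 0.99
offset [-0.07  0.01  0.  ] rot [-0.   0.   0.1]
```

View pics/t2c.png

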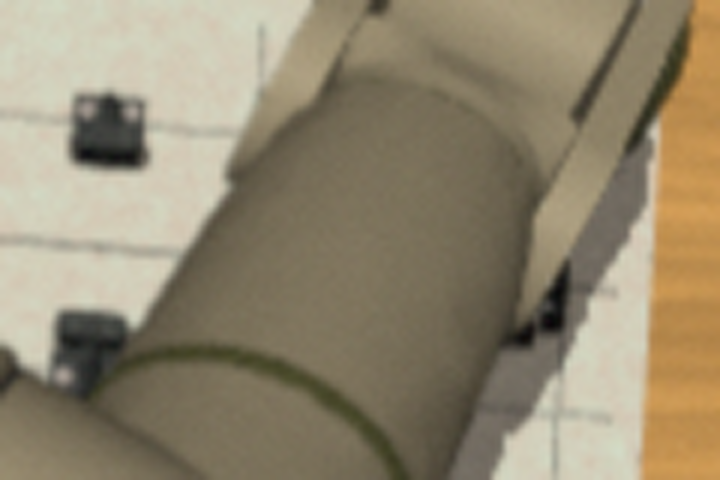

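The top view is blocked by the arm over the car, and the force is a light 1.5 N. I'll push slightly more, back off, and move behind the tail to get a clear view.

Call:
step_arm(
  plan=[
    {"offset": [0.15,0,0],"rot": [0,0,0],"gripper": 8.54},
    {"offset": [0.15,0,0],"rot": [0,0,0],"gripper": 8.54},
    {"offset": [-1,0,0],"rot": [0,0,0],"gripper": 8.54},
    {"offset": [-3,0,0],"rot": [0,0,0],"gripper": 8.54},
    {"offset": [-4,0,-3],"rot": [0,0,0],"gripper": 8.54},
    {"offset": [-4,0,-7],"rot": [0,0,0],"gripper": 8.54},
    {"offset": [-3,-4,-9],"rot": [0,0,0],"gripper": 4},
    {"offset": [0,-8,-9],"rot": [0,0,0],"gripper": 2},
    {"offset": [4,-12,-9],"rot": [0,0,8],"gripper": 1.5},
    {"offset": [5,-13,-9],"rot": [0,0,16],"gripper": 1.5},
    {"offset": [5,-13,-9],"rot": [0,0,24],"gripper": 1.5},
    {"offset": [5,-13,-9],"rot": [0,0,32],"gripper": 1.5},
  ],
)

```text
time_s: 5.75
eef_pos: [532.7, -306.0, 169.9]
ee_rot: [-0.0, 0.308, 0.951, 0.0]
force: [0.0, 0.1, -0.6]
grip_width: 0.174
grip_force: 0.0
```

Run:
```python
from h import *
plan(-250,2,170,90);plan(-250,2,170,-90); print(sense()["joints"])
```

```text
at [ 532.7 -306.   169.9] board [-252.9    1.2] t 5.75 F [ 0.   0.1 -0.6] grip 0.17
offset [ 0.22  0.2  -0.  ] rot [ 1.000e-01 -0.000e+00 -1.223e+02]
at [ 532.7 -306.   169.9] board [-252.9    1.2] t 5.75 F [ 0.   0.1 -0.6] grip 0.17
offset [ 0.22  0.2  -0.  ] rot [-0.  -0.  57.7]
[-7.11849369e-01  6.32131778e-01  1.37326862e+00 -1.22540181e-04
  1.13711942e+00 -1.65676780e+00]
```

Call:
step_arm(
  plan=[
    {"offset": [0,0,0],"rot": [0,0,8],"gripper": 1.5},
    {"offset": [0,0,0],"rot": [0,0,16],"gripper": 1.5},
    {"offset": [0,0,0],"rot": [0,0,24],"gripper": 1.5},
    {"offset": [0,0,0],"rot": [0,0,32],"gripper": 1.5},
    {"offset": [0,0,0],"rot": [0,0,40],"gripper": 1.5},
    {"offset": [0,0,0],"rot": [0,0,48],"gripper": 1.5},
    {"offset": [0,0,0],"rot": [0,0,56],"gripper": 1.5},
    {"offset": [0,0,0],"rot": [0,0,57.7],"gripper": 1.5},
    {"offset": [0,0,0],"rot": [0,0,57.7],"gripper": 1.5},
  ],
)

```text
time_s: 6.65
eef_pos: [533.4, -305.3, 169.9]
ee_rot: [-0.0, 0.725, 0.688, -0.0]
force: [0.0, 0.4, 1.6]
grip_width: 0.173
grip_force: 0.0
```

Run:
```python
from h import *
plan(-250,2,170,-90)
s=snap("scene","s3")
c=snap("top","t3")
a=c["color"][120:200,325:455,::-1]; a=cv2.resize(a,None,fx=6,fy=6,interpolation=cv2.INTER_CUBIC)[:,:780]
cv2.imwrite("pics/t3c.png",a)
```

```text
at [ 533.4 -305.3  169.9] board [-252.1    0.5] t 6.65 F [0.  0.4 1.6] grip 0.17
offset [ 0.21 -0.15 -0.01] rot [-0.  -0.   0.6]
```

View pics/t3c.png

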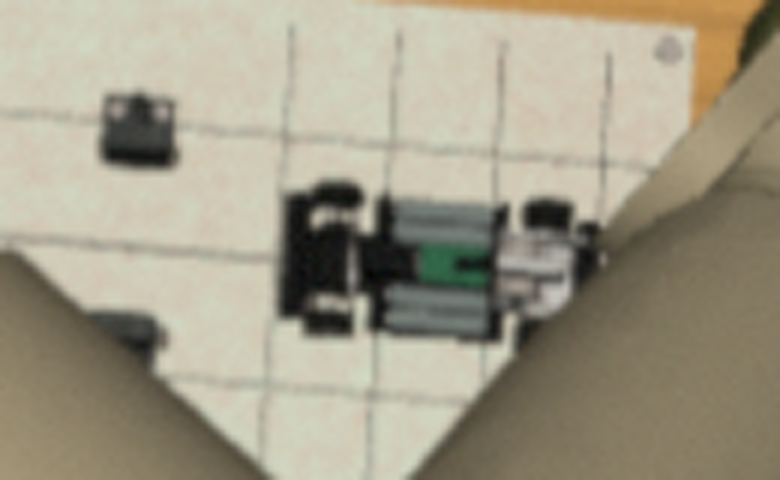

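The picture shows three tyres in the clear: front right at (338,195), front left at (328,322) and rear right at (548,213). It also shows both upright inner edges, at about (140,167) and (125,312). Next I'll find the edges to sub-pixel accuracy.

```bash
cat >> h.py <<'E'
def edge(c,x0,x1,ya,yb):
    "per-column crossing of half level going from bright ya to dark yb (orig px)"
    g=c["color"].astype(float).mean(2); o=[]
    for x in range(x0,x1+1):
        ys=np.linspace(ya,yb,200); v=np.interp(ys,np.arange(400),g[:,x]); h=(v[0]+v.min())/2
        o.append([x,ys[np.argmax(v<h)]])
    return np.array(o)
def tyre(side): # silhouette pts of tyre in car frame: cylinder outer & inner faces
    a=np.linspace(0,2*np.pi,48); return [(0+12*np.cos(t),side*yy,12+12*np.sin(t)) for t in a for yy in(36,22)]
def sil(c,pts,x,up):
    p=cv2.convexHull(proj(c,pts).astype(np.float32)).reshape(-1,2); p=np.r_[p,p[:1]]; ys=[]
    for a,b in zip(p,p[1:]):
        if (a[0]-x)*(b[0]-x)<=0 and a[0]!=b[0]: ys.append(a[1]+(b[1]-a[1])*(x-a[0])/(b[0]-a[0]))
    return (min(ys) if up else max(ys)) if ys else np.nan
def carpts(side,ax,q): # q: board x,y,yaw
    P=np.array(tyre(side))+[ax,0,0]; co,si=np.cos(q[2]),np.sin(q[2])
    B=np.c_[P[:,0]*co-P[:,1]*si+q[0],P[:,0]*si+P[:,1]*co+q[1]]
    return np.c_[np.array([b2w(*b) for b in B]),P[:,2]+12]
def bar(side,dy):
    return np.array([[*b2w(20+x,side*y+dy),z] for x in(-13,13) for y in(38,50) for z in(12,52)])
E
python3 - <<'E'
from h import *
c=load("t3")
o=lambda x,y:(x/6+325,y/6+120)
E={k:edge(c,*v) for k,v in dict(FR=(379,382,146,152),FL=(378,381,179,172),RR=(414,418,149,155),UR=(346,350,151,145),UL=(342,346,168,174)).items()}
for k in E: print(k,E[k].round(2).tolist())
ed=lambda k,pts,up:[sil(c,pts,x,up)-y for x,y in E[k]]
for nm,k,s,up in(("gapR","UR",-1,0),("gapL","UL",1,1)):
    print(nm,"dy",least_squares(lambda d:ed(k,bar(s,d[0]),up),[0.]).x)
bx=-122
f=lambda q:np.r_[ed("FR",carpts(-1,49,[bx,*q]),1),ed("FL",carpts(1,49,[bx,*q]),0),ed("RR",carpts(-1,-49,[bx,*q]),1)]
for bx in(-124,-120):
  r=least_squares(f,[-2,0.0],diff_step=1e-3,x_scale=[1,.01]); print("car y",r.x[0],"yaw deg",np.degrees(r.x[1]),r.fun.round(2))
E
```

```text
FR [[379.0, 149.89], [380.0, 149.83], [381.0, 149.8], [382.0, 149.83]]
FL [[378.0, 175.48], [379.0, 175.41], [380.0, 175.45], [381.0, 175.55]]
RR [[414.0, 152.86], [415.0, 152.62], [416.0, 152.65], [417.0, 152.83], [418.0, 153.13]]
UR [[346.0, 147.32], [347.0, 147.5], [348.0, 147.56], [349.0, 147.53], [350.0, 147.53]]
UL [[342.0, 171.29], [343.0, 171.35], [344.0, 171.41], [345.0, 171.5], [346.0, 171.47]]
gapR dy [0.]
gapL dy [0.]
car y 0.2565772301495054 yaw deg -0.9777999912774878 [-0.77 -0.74 -0.68 -0.62  0.59  0.77  0.79  0.69 -0.1   0.11  0.1   0.
 -0.15]
car y 0.0 yaw deg 0.0 [-0.71 -0.59 -0.45 -0.29  0.8   0.9   0.84  0.64 -0.63 -0.35 -0.28 -0.28
 -0.3 ]
```

```bash
cat >> h.py <<'E'
def solve(f,x0,h): # Gauss-Newton with coarse steps
    x=np.array(x0,float)
    for _ in range(6):
        r=f(x); J=np.array([(f(x+d)-f(x-d))/(2*np.linalg.norm(d)) for d in np.diag(h)]).T; x=x-np.linalg.lstsq(J,r,rcond=None)[0]
    return x,f(x)
E
python3 - <<'E'
from h import *
c=load("t3")
E={k:edge(c,*v) for k,v in dict(FR=(379,382,146,152),FL=(378,381,179,172),RR=(414,418,149,155),UR=(346,350,151,145),UL=(342,346,168,174)).items()}
ed=lambda k,pts,up:np.array([sil(c,pts,x,up)-y for x,y in E[k]])
for k,s,up in(("UR",-1,0),("UL",1,1)):
    x,r=solve(lambda d:ed(k,bar(s,d[0]),up),[0],[.5]); print(k,x,r.round(2))
for bx in(-124,-122,-120):
  f=lambda q:np.r_[ed("FR",carpts(-1,49,[bx,*q[:2]]),1)+q[2],ed("FL",carpts(1,49,[bx,*q[:2]]),0)-q[2],ed("RR",carpts(-1,-49,[bx,*q[:2]]),1)+q[2]]
  x,r=solve(f,[0,0,.6],[1,.01,.1]); print(bx,x[0],np.degrees(x[1]),x[2],r.round(2))
E
```

```text
UR [-1.1576106] [-0.   -0.1  -0.07  0.04  0.13]
UL [0.30148063] [-0.06 -0.03 -0.01 -0.01  0.11]
-124 -0.7342030711051427 0.17332468486606392 0.7006456084942366 [-0.06 -0.04  0.02  0.08 -0.11  0.06  0.08 -0.03 -0.08  0.12  0.11  0.01
 -0.16]
-122 -0.6639495642605019 0.20322099188958653 0.6935597299695823 [-0.13 -0.06  0.04  0.14 -0.05  0.08  0.06 -0.08 -0.17  0.08  0.1   0.04
 -0.06]
-120 -0.6096997703946779 0.2439356412578651 0.6553509429702511 [-0.2  -0.08  0.06  0.22  0.    0.1   0.05 -0.15 -0.27  0.02  0.09  0.08
  0.07]
```

The car is centred to about 0.3 mm with yaw 0.2°, so it's in line. Next I'll turn the shut fingers so their thin side goes through the gap, and check the knuckle shape.

Call:
step_arm(
  plan=[
    {"offset": [0,0,0],"rot": [0,0,-8],"gripper": 0},
    {"offset": [0,0,0],"rot": [0,0,-16],"gripper": 0},
    {"offset": [0,0,0],"rot": [0,0,-24],"gripper": 0},
    {"offset": [0,0,0],"rot": [0,0,-32],"gripper": 0},
    {"offset": [0,0,0],"rot": [0,0,-40],"gripper": 0},
    {"offset": [0,0,0],"rot": [0,0,-48],"gripper": 0},
    {"offset": [0,0,0],"rot": [0,0,-56],"gripper": 0},
    {"offset": [0,0,0],"rot": [0,0,-64],"gripper": 0},
    {"offset": [0,0,0],"rot": [0,0,-72],"gripper": 0},
    {"offset": [0,0,0],"rot": [0,0,-80],"gripper": 0},
    {"offset": [0,0,0],"rot": [0,0,-88],"gripper": 0},
    {"offset": [0,0,0],"rot": [0,0,-89.5],"gripper": 0},
  ],
)

```text
time_s: 7.95
eef_pos: [533.5, -305.4, 170.0]
ee_rot: [-0.0, 0.03, 1.0, 0.0]
force: [0.4, 0.4, -0.9]
grip_width: -0.005
grip_force: 0.0
```

Run:
```python
from h import *
plan(-250,0,170,0)
c=snap("scene","s4"); e=sense()["eef_pos"]; b=w2b(e)
a=c["color"][150:270,150:280,::-1]; cv2.imwrite("pics/s4c.png",cv2.resize(a,None,fx=5,fy=5,interpolation=cv2.INTER_CUBIC))
pr=lambda dx,dz:((proj(c,[[*b2w(b[0]+dx,b[1]),e[2]-dz]])[0]-[150,150]+.5)*5).round().tolist()
for k in [(0,0),(0,73),(15,73),(50,50),(-50,50),(50,30),(-50,30)]: print(k,pr(*k))
```

```text
at [ 533.5 -305.4  170. ] board [-252.2    0.4] t 7.95 F [ 0.4  0.4 -0.9] grip -0.01
offset [-0.04  0.22 -0.  ] rot [ 0.  -0.   0.1]
(0, 0) [262.0, 199.0]
(0, 73) [287.0, 330.0]
(15, 73) [319.0, 326.0]
(50, 50) [388.0, 277.0]
(-50, 50) [169.0, 303.0]
(50, 30) [382.0, 242.0]
(-50, 30) [161.0, 267.0]
```

View pics/s4c.png

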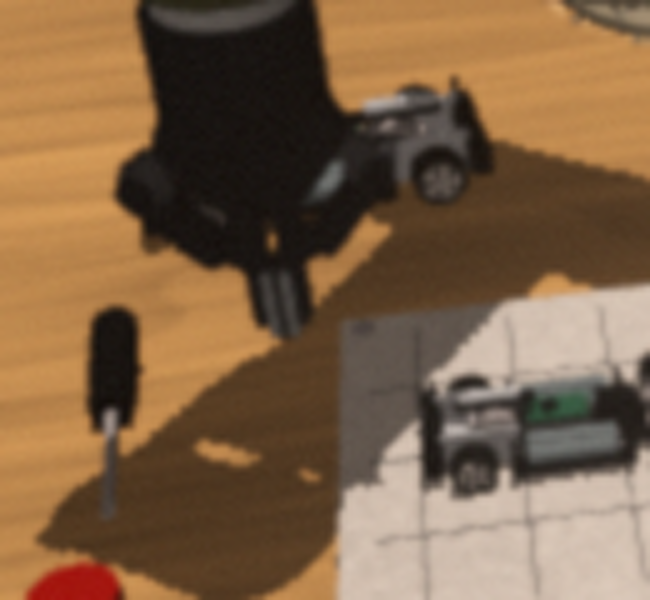

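The shut fingers are slim (about ±14 mm) for about 36 mm above the tip at (285,330), and the linkage then flares upward. A vertical tool at TCP z ≈ 91 therefore clears both the car and the uprights.

Call:
step_arm(
  plan=[
    {"offset": [-0.1,0,4],"rot": [0,0,0],"gripper": 0},
    {"offset": [-0.1,0,7.5],"rot": [0,0,0],"gripper": 0},
    {"offset": [-0.1,1,7.9],"rot": [0,0,0],"gripper": 0},
    {"offset": [-0.1,2,7.9],"rot": [0,0,0],"gripper": 0},
    {"offset": [-0.1,2.8,7.9],"rot": [0,0,0],"gripper": 0},
    {"offset": [-0.1,3.2,7.9],"rot": [0,0,0],"gripper": 0},
    {"offset": [-0.1,3.5,7.9],"rot": [0,0,0],"gripper": 0},
    {"offset": [-0.1,3.5,7.9],"rot": [0,0,0],"gripper": 0},
  ],
)

```text
time_s: 8.8
eef_pos: [537.1, -270.3, 91.8]
ee_rot: [0.0, 0.032, 1.0, -0.0]
force: [0.3, -0.7, 0.8]
grip_width: -0.003
grip_force: 0.0
```

Run:
```python
from h import *
plan(-100,-0.6,91,0)
```

```text
at [ 537.1 -270.3   91.8] board [-217.    -0.9] t 8.8 F [ 0.3 -0.7  0.8] grip -0.0
offset [ 0.04 11.7   0.07] rot [-0.   0.1 -0.1]
```

Push 44 mm, then check the heading before the gap.

Call:
step_arm(
  plan=[
    {"offset": [0,0.4,0.1],"rot": [0,0,0],"gripper": 0},
    {"offset": [0,0.8,0.1],"rot": [0,0,0],"gripper": 0},
    {"offset": [0,1.2,0.1],"rot": [0,0,0],"gripper": 0},
    {"offset": [0,1.6,0.1],"rot": [0,0,0],"gripper": 0},
    {"offset": [0,2.0,0.1],"rot": [0,0,0],"gripper": 0},
    {"offset": [0,2.4,0.1],"rot": [0,0,0],"gripper": 0},
    {"offset": [0,2.8,0.1],"rot": [0,0,0],"gripper": 0},
    {"offset": [0,3.2,0.1],"rot": [0,0,0],"gripper": 0},
    {"offset": [0,3.6,0.1],"rot": [0,0,0],"gripper": 0},
    {"offset": [0,4.0,0.1],"rot": [0,0,0],"gripper": 0},
    {"offset": [0,4.4,0.1],"rot": [0,0,0],"gripper": 0},
  ],
)

```text
time_s: 9.9
eef_pos: [539.6, -226.3, 90.0]
ee_rot: [0.0, 0.032, 0.999, -0.0]
force: [0.7, -0.6, -0.4]
grip_width: -0.001
grip_force: 0.3
```

Run:
```python
from h import *
plan(-60,-0.6,91,0)
c=snap("top","t5"); s=snap("scene","s5")
a=cv2.resize(c["color"][120:200,310:440,::-1],None,fx=5,fy=5,interpolation=cv2.INTER_CUBIC)
b=cv2.resize(s["color"][215:260,220:350,::-1],None,fx=5,fy=4,interpolation=cv2.INTER_CUBIC)
cv2.imwrite("pics/c5.png",np.r_[a,b])
```

```text
at [ 539.6 -226.3   90. ] board [-172.8   -0.7] t 9.9 F [ 0.7 -0.6 -0.4] grip -0.0
offset [ 0.03 11.28 -0.1 ] rot [-0.   0.  -0.1]
```

View pics/c5.png

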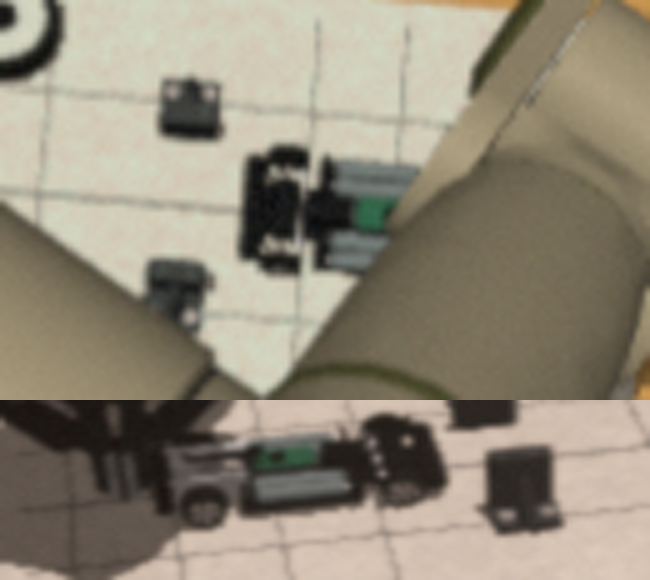

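The car has rolled straight: the front tyre edges are at about (288,148) and (281,272), and the finger is flat on the tail. Next I'll compute the front axle's lateral offset.

```bash
cat > m.py <<'E'
from h import *
def front(f,FRc,FLc,bx,bias=.69):
    c=load(f); a=edge(c,*FRc); b=edge(c,*FLc); 
    g=lambda q:np.r_[[sil(c,carpts(-1,49,[bx,q[0],0]),x,1)-y+q[1] for x,y in a],[sil(c,carpts(1,49,[bx,q[0],0]),x,0)-y-q[1] for x,y in b]]
    x,r=solve(g,[0,.6],[1,.1]); print(f,bx,"front y",x,r.round(2))
E
python3 - <<'E'
from m import *
for b in(-123,-120): front("t3",(379,382,146,152),(378,381,179,172),b)
for b in(-87,-84): front("t5",(366,369,146,152),(364,367,179,172),b)
# left/right gap to side body edges (radiator pods) for yaw: pods' top edge columns
c=load("t5"); e=edge(c,377,389,148,154); print(np.polyfit(e[:,0],e[:,1],1)); e=edge(load("t3"),390,405,149,155); print(np.polyfit(e[:,0],e[:,1],1))
E
```

```text
t3 -123 front y [-0.53946854  0.70136472] [-0.1  -0.05  0.03  0.11 -0.08  0.07  0.07 -0.05]
t3 -120 front y [-0.4069611   0.65553574] [-0.2  -0.08  0.06  0.22  0.    0.1   0.05 -0.15]
t5 -87 front y [-0.5072548   0.60049639] [ 0.03 -0.05  0.06 -0.05 -0.11  0.02  0.04  0.05]
t5 -84 front y [-0.46283403  0.592031  ] [-0.07 -0.08  0.09  0.06 -0.04  0.05  0.02 -0.03]
[7.12352974e-02 1.24455575e+02]
[6.45580845e-02 1.27348212e+02]
```

No drift: the front is at y = -0.5 and the gap centre at -0.43. I'll push on gently.

Call:
step_arm(
  plan=[
    {"offset": [0,0.4,0],"rot": [0,0,0],"gripper": 0},
    {"offset": [0,0.8,0],"rot": [0,0,0],"gripper": 0},
    {"offset": [0,1.2,0],"rot": [0,0,0],"gripper": 0},
    {"offset": [0,1.6,0],"rot": [0,0,0],"gripper": 0},
    {"offset": [0,2.0,0],"rot": [0,0,0],"gripper": 0},
    {"offset": [0,2.4,0],"rot": [0,0,0],"gripper": 0},
    {"offset": [0,2.8,0],"rot": [0,0,0],"gripper": 0},
    {"offset": [0,3.2,0],"rot": [0,0,0],"gripper": 0},
  ],
)

```text
time_s: 10.8
eef_pos: [541.6, -194.3, 90.0]
ee_rot: [-0.0, 0.032, 0.999, 0.0]
force: [-0.2, -1.4, 0.5]
grip_width: -0.004
grip_force: 0.3
```

Call:
step_arm(
  plan=[
    {"offset": [0,0.3,0],"rot": [0,0,0],"gripper": 0},
    {"offset": [0,0.6,0],"rot": [0,0,0],"gripper": 0},
    {"offset": [0,0.9,0],"rot": [0,0,0],"gripper": 0},
    {"offset": [0,1.2,0],"rot": [0,0,0],"gripper": 0},
  ],
)

```text
time_s: 11.2
eef_pos: [542.4, -182.5, 90.0]
ee_rot: [-0.0, 0.032, 0.999, -0.0]
force: [-0.6, 0.1, 0.5]
grip_width: -0.001
grip_force: 0.3
```

Run:
```python
from h import *
plan(30,-0.6,90,0)
c=snap("top","t6")
a=cv2.resize(c["color"][120:200,300:430,::-1],None,fx=6,fy=6,interpolation=cv2.INTER_CUBIC)
cv2.imwrite("pics/c6.png",a)
```

```text
at [ 542.4 -182.5   90. ] board [-129.    -0.7] t 11.2 F [-0.6  0.1  0.5] grip -0.0
offset [ 0.04 15.9   0.  ] rot [-0.  -0.  -0.1]
```

View pics/c6.png

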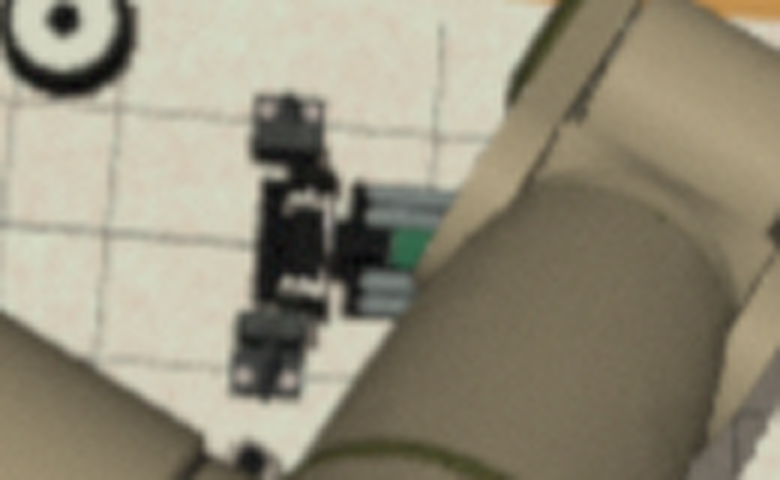

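The front tyres at about (318,182) and (305,305) are entering between the uprights symmetrically, and forces are near zero. I'll continue and watch the force.

Call:
step_arm(
  plan=[
    {"offset": [0,0.3,0],"rot": [0,0,0],"gripper": 0},
    {"offset": [0,0.6,0],"rot": [0,0,0],"gripper": 0},
    {"offset": [0,0.9,0],"rot": [0,0,0],"gripper": 0},
    {"offset": [0,1.2,0],"rot": [0,0,0],"gripper": 0},
    {"offset": [0,1.5,0],"rot": [0,0,0],"gripper": 0},
  ],
)

```text
time_s: 11.75
eef_pos: [543.3, -167.5, 90.0]
ee_rot: [-0.0, 0.032, 0.999, 0.0]
force: [-0.3, -0.7, 0.3]
grip_width: 0.003
grip_force: 0.3
```

Call:
step_arm(
  plan=[
    {"offset": [0,0.3,0],"rot": [0,0,0],"gripper": 0},
    {"offset": [0,0.6,0],"rot": [0,0,0],"gripper": 0},
    {"offset": [0,0.9,0],"rot": [0,0,0],"gripper": 0},
    {"offset": [0,1.2,0],"rot": [0,0,0],"gripper": 0},
    {"offset": [0,1.5,0],"rot": [0,0,0],"gripper": 0},
  ],
)

```text
time_s: 12.25
eef_pos: [544.3, -152.5, 90.0]
ee_rot: [0.0, 0.032, 0.999, -0.0]
force: [-0.3, -0.9, -1.0]
grip_width: -0.003
grip_force: 0.3
```

Call:
step_arm(
  plan=[
    {"offset": [0,0.3,0],"rot": [0,0,0],"gripper": 0},
    {"offset": [0,0.6,0],"rot": [0,0,0],"gripper": 0},
    {"offset": [0,0.9,0],"rot": [0,0,0],"gripper": 0},
    {"offset": [0,1.2,0],"rot": [0,0,0],"gripper": 0},
    {"offset": [0,1.5,0],"rot": [0,0,0],"gripper": 0},
  ],
)

```text
time_s: 12.75
eef_pos: [545.2, -137.5, 90.0]
ee_rot: [0.0, 0.032, 0.999, 0.0]
force: [-0.5, 0.1, 0.0]
grip_width: -0.003
grip_force: 0.3
```

Call:
step_arm(
  plan=[
    {"offset": [0,0.3,0],"rot": [0,0,0],"gripper": 0},
    {"offset": [0,0.6,0],"rot": [0,0,0],"gripper": 0},
    {"offset": [0,0.9,0],"rot": [0,0,0],"gripper": 0},
  ],
)

```text
time_s: 13.05
eef_pos: [545.8, -128.6, 90.0]
ee_rot: [-0.0, 0.032, 0.999, 0.0]
force: [0.0, -0.2, 0.0]
grip_width: 0.002
grip_force: 0.3
```

Run:
```python
from h import *
plan(36,-0.6,90,0)
c=snap("top","t7");s=snap("scene","s7")
a=cv2.resize(c["color"][120:200,280:410,::-1],None,fx=5,fy=5,interpolation=cv2.INTER_CUBIC)
b=cv2.resize(s["color"][205:265,240:370,::-1],None,fx=5,fy=3.3,interpolation=cv2.INTER_CUBIC)
cv2.imwrite("pics/c7.png",np.r_[a,b])
```

```text
at [ 545.8 -128.6   90. ] board [-75.   -0.8] t 13.05 F [ 0.  -0.2  0. ] grip 0.0
offset [ 0.04 11.1   0.  ] rot [ 0.  -0.  -0.1]
```

View pics/c7.png

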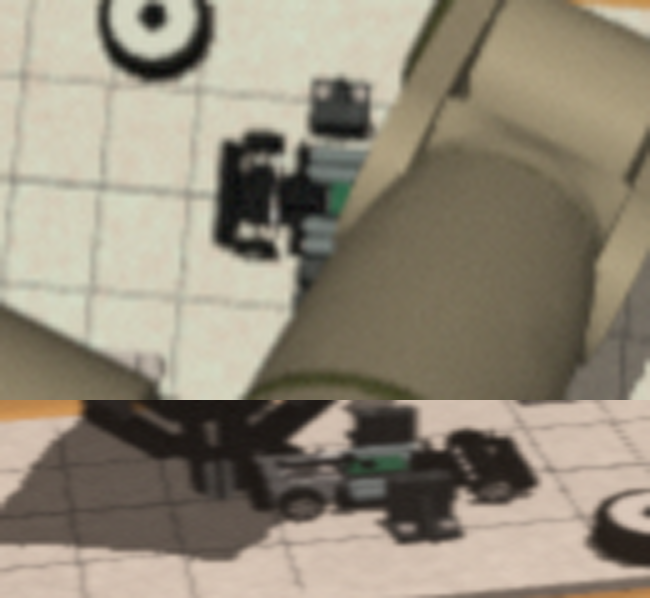

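The front axle is through, with the front tyres at about (263,132) and (260,258) and the finger still flat on the tail. I'll check the offset again before the rear tyres enter.

Run:
```python
from m import *
for b in(11,13): front("t7",(331,334,143,149),(330,333,175.5,169),b)
c=load("t7"); e=edge(c,342,350,145,152.5); print(e.round(2).tolist())
```

```text
t7 11 front y [-0.22570765  0.72753248] [ 0.03  0.05  0.02 -0.11  0.16  0.03 -0.08 -0.11]
t7 13 front y [-0.15531418  0.70993233] [-0.03  0.03  0.04 -0.04  0.22  0.05 -0.09 -0.18]
[[342.0, 145.0], [343.0, 145.0], [344.0, 145.0], [345.0, 145.0], [346.0, 145.0], [347.0, 145.0], [348.0, 145.49], [349.0, 145.49], [350.0, 145.49]]
```

Heading is about 0.2°, which is fine. Push through.

Call:
step_arm(
  plan=[
    {"offset": [0,0.3,0],"rot": [0,0,0],"gripper": 0},
    {"offset": [0,0.6,0],"rot": [0,0,0],"gripper": 0},
    {"offset": [0,0.9,0],"rot": [0,0,0],"gripper": 0},
    {"offset": [0,1.2,0],"rot": [0,0,0],"gripper": 0},
    {"offset": [0,1.5,0],"rot": [0,0,0],"gripper": 0},
    {"offset": [0,1.8,0],"rot": [0,0,0],"gripper": 0},
    {"offset": [0,2.1,0],"rot": [0,0,0],"gripper": 0},
    {"offset": [0,2.4,0],"rot": [0,0,0],"gripper": 0},
  ],
)

```text
time_s: 13.95
eef_pos: [547.3, -104.6, 90.0]
ee_rot: [-0.0, 0.032, 0.999, 0.0]
force: [-1.1, -1.0, 0.4]
grip_width: -0.002
grip_force: 0.3
```

Call:
step_arm(
  plan=[
    {"offset": [0,0.3,0],"rot": [0,0,0],"gripper": 0},
    {"offset": [0,0.6,0],"rot": [0,0,0],"gripper": 0},
    {"offset": [0,0.9,0],"rot": [0,0,0],"gripper": 0},
    {"offset": [0,1.2,0],"rot": [0,0,0],"gripper": 0},
    {"offset": [0,1.5,0],"rot": [0,0,0],"gripper": 0},
    {"offset": [0,1.8,0],"rot": [0,0,0],"gripper": 0},
  ],
)

```text
time_s: 14.55
eef_pos: [548.5, -86.7, 90.0]
ee_rot: [-0.0, 0.032, 0.999, 0.0]
force: [-0.4, -1.2, -0.2]
grip_width: -0.001
grip_force: 0.3
```

Call:
step_arm(
  plan=[
    {"offset": [0,0.3,0],"rot": [0,0,0],"gripper": 0},
    {"offset": [0,0.6,0],"rot": [0,0,0],"gripper": 0},
    {"offset": [0,0.9,0],"rot": [0,0,0],"gripper": 0},
    {"offset": [0,1.2,0],"rot": [0,0,0],"gripper": 0},
    {"offset": [0,1.5,0],"rot": [0,0,0],"gripper": 0},
    {"offset": [0,1.8,0],"rot": [0,0,0],"gripper": 0},
    {"offset": [0,2.1,0],"rot": [0,0,0],"gripper": 0},
    {"offset": [0,2.4,0],"rot": [0,0,0],"gripper": 0},
  ],
)

```text
time_s: 15.35
eef_pos: [550.0, -62.7, 90.0]
ee_rot: [0.0, 0.032, 0.999, -0.0]
force: [0.2, -0.5, -0.5]
grip_width: -0.001
grip_force: 0.3
```

Call:
step_arm(
  plan=[
    {"offset": [0,0.3,0],"rot": [0,0,0],"gripper": 0},
    {"offset": [0,0.6,0],"rot": [0,0,0],"gripper": 0},
    {"offset": [0,0.9,0],"rot": [0,0,0],"gripper": 0},
    {"offset": [0,1.2,0],"rot": [0,0,0],"gripper": 0},
    {"offset": [0,1.5,0],"rot": [0,0,0],"gripper": 0},
    {"offset": [0,1.8,0],"rot": [0,0,0],"gripper": 0},
    {"offset": [0,2.1,0],"rot": [0,0,0],"gripper": 0},
    {"offset": [0,2.4,0],"rot": [0,0,0],"gripper": 0},
    {"offset": [0,2.7,0],"rot": [0,0,0],"gripper": 0},
    {"offset": [0,3.0,0],"rot": [0,0,0],"gripper": 0},
  ],
)

```text
time_s: 16.35
eef_pos: [551.9, -32.8, 90.0]
ee_rot: [-0.0, 0.032, 0.999, 0.0]
force: [0.8, 0.1, -0.4]
grip_width: 0.001
grip_force: 0.3
```

Run:
```python
from h import *
plan(36,-0.6,90,0)
```

```text
at [551.9 -32.8  90. ] board [21.1 -1. ] t 16.35 F [ 0.8  0.1 -0.4] grip 0.0
offset [0.04 1.49 0.  ] rot [ 0.  -0.  -0.1]
```

Call:
step_arm(
  plan=[
    {"offset": [0,0.3,0],"rot": [0,0,0],"gripper": 0},
    {"offset": [0,0.6,0],"rot": [0,0,0],"gripper": 0},
    {"offset": [0,0.9,0],"rot": [0,0,0],"gripper": 0},
    {"offset": [0,1.2,0],"rot": [0,0,0],"gripper": 0},
    {"offset": [0,1.5,0],"rot": [0,0,0],"gripper": 0},
    {"offset": [0,1.7,0],"rot": [0,0,0],"gripper": 0},
    {"offset": [0,1.7,0],"rot": [0,0,0],"gripper": 0},
  ],
)

```text
time_s: 17.05
eef_pos: [553.0, -15.8, 90.1]
ee_rot: [0.0, 0.032, 1.0, 0.0]
force: [0.5, -0.0, -0.8]
grip_width: 0.002
grip_force: 0.0
```

Call:
step_arm(
  plan=[
    {"offset": [0,-0.5,0],"rot": [0,0,0],"gripper": 0},
    {"offset": [0,-2,0],"rot": [0,0,0],"gripper": 0},
    {"offset": [0,-4,0],"rot": [0,0,0],"gripper": 0},
    {"offset": [0,-7,-1],"rot": [0,0,0],"gripper": 0},
    {"offset": [0,-10,-5],"rot": [0,0,0],"gripper": 0},
    {"offset": [0,-14,-9],"rot": [0,0,0],"gripper": 0},
    {"offset": [0,-18,-12],"rot": [0,0,0],"gripper": 0},
    {"offset": [0,-22,-12],"rot": [0,0,0],"gripper": 0},
    {"offset": [0,-26,-12],"rot": [0,0,0],"gripper": 0},
    {"offset": [0,-26,-12],"rot": [0,0,0],"gripper": 0},
    {"offset": [0,-26,-12],"rot": [0,0,0],"gripper": 0},
  ],
)

```text
time_s: 18.15
eef_pos: [535.7, -276.9, 209.7]
ee_rot: [-0.0, 0.033, 0.999, 0.0]
force: [-0.2, -0.0, -0.2]
grip_width: -0.005
grip_force: 0.0
```

Run:
```python
from h import *
plan(36,-0.6,90,0)
c=snap("top","t8");s=snap("scene","s8")
a=cv2.resize(c["color"][105:215,260:420,::-1],None,fx=4,fy=3,interpolation=cv2.INTER_CUBIC)
b=cv2.resize(s["color"][190:280,270:430,::-1],None,fx=4,fy=2.9,interpolation=cv2.INTER_CUBIC)
cv2.imwrite("pics/c8.png",np.r_[a,b])
```

```text
at [ 535.7 -276.9  209.7] board [-223.7    0. ] t 18.15 F [-0.2 -0.  -0.2] grip -0.01
offset [2.000e-02 2.596e+01 1.198e+01] rot [ 0.  -0.  -0.2]
```

View pics/c8.png

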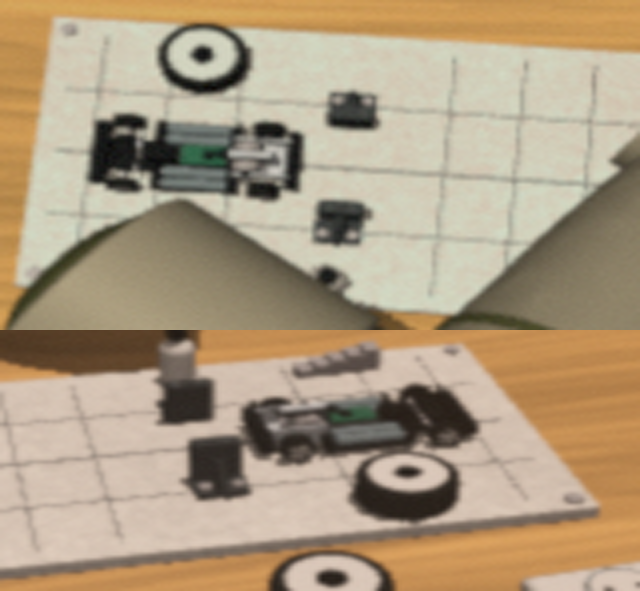

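The car stands whole on the far side: its tail is at x ≈ 302, and the upright's far edge is at ≈ 328, about 15 mm apart. It is upright, and the spare wheel, bottle and step gauge are undisturbed.

```bash
python3 -c "
from rig import *
print(finish_job())"
```

```text
the job is handed in; nothing more can be done
None
```

The car went nose first through the gap and now stands on its wheels about 15 mm beyond the uprights; measured push forces stayed under about 2 N, the bystanders I could see were undisturbed, and the job is handed in.

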